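# Clamp a plastic bottle in the trigger clamp and keep it gripped

### The arm

A 6-joint arm with a two-finger parallel gripper is mounted at the origin on the work surface; the furniture and walls round the work are solid. World frame = base frame: x ahead of the robot, y to its left, z up, the work surface at z = 0. Lengths are in mm, angles in rad, forces in N, time in s.
With the tool pointing down it reaches from about 350 to 875 mm from the base axis. Payload 4.2 kg.
Tool frame: the origin (TCP) lies at the very end of the fingers, on their centre line; the grasp point (between the pads) lies 19 mm behind it (arm.grip_point_offset is the distance from the TCP to the grasp point, in mm); z points along the fingers, y is the direction in which the jaws open and shut (so a half turn about z gives the same grasp; the last joint's range is limited). The gripper opens to 85 mm and grips with 20 to 120 N. Pads are 22 mm wide; open, the fingers measure 114 mm over their backs; the gripper's body (76 mm by 85 mm) begins 54 mm behind the grasp point. The pads swing forward as they close: fully open they stand 13 mm farther back than shut.
Start: joints at [-0.871, 0.385, 0.008, 0, -1.194, -0.259], TCP at [266.676, -565.228, 231.312] pointing down, gripper open.
Joint ranges: [-3.14, 3.14], [-1.21, 2.06], [-1.07, 1.41], [-3.16, 2.05], [-2.99, -0.16], [-3.1, 3.1]. Speed limits (rad/s): [2.79, 2.79, 3.14, 3.14, 3.14, 3.14].

### API

Orientations are given as a unit quaternion [x, y, z, w].
In Python, from bench import arm gives the robot as it stands.
- The arm moves only by the tool drive_tool, never from a script. Its argument "steps" is a list of rows, each a list of 5 numbers: the shift along the tool's x, y, z in m, then the turn about the tool's z in degrees, then the finger opening in m, from 0 to 0.0854. A call has 1 to 20 rows; each row shifts and turns the commanded pose from where the row before left it, along the tool's axes as they then stand; what a row does not reach is not made up. A row lasts 1/10 s, in which the tool goes at most 50 mm and 8.59 degrees, less where a joint would pass 70% of its speed; a pose out of reach is approached as far as the arm can. A call is refused whole if a number of a shift passes 0.05 or a number of a turn 8.59, either way. A call with a gripper value outside its range is refused whole. The fingers move at their own pace and stop on an object; the grip force is fixed at half the most. Time passes only in rows, so rows that do not move let the fingers close. It gives the time, the measured TCP pose, the force and the opening at its end, in the units of the state.
- arm.read_state(): the state, without advancing time (a new reading comes with each control period).
- arm.get_image(name): name is "side" or "top" or "wrist"; returns (picture, depth): 480x640x3 uint8, blue, green, red; 480x640 float32, mm along the optical axis (not along the pixel's ray), 0 where there is no reading.
- arm.camera_params(name): a dict with "K" (3x3 intrinsics, pixels), "dist" ([k1, k2, p1, p2, k3] as OpenCV has them; the pictures are not rectified), "world_to_cam" (4x4, takes a point from world to camera coordinates); the wrist camera has in their place "mount" (4x4, takes a point from camera to tool coordinates, whose origin is the TCP and whose axes are the flange's). Camera axes: x right, y up, looking along -z (the intrinsics and any distortion apply to the point x, -y, -z); pixel columns grow to the right and rows downward; lengths in mm; the calibration is good to about 2 mm. A picture is of the moment at which its call begins: read the wrist's pose just before it. camera_params takes no time and is no camera call.
- arm.job_done(): hands the job in, once; it reports no verdict.
The state is a dict: "clock": time; "joints": joint angles; "joint_vel": joint speeds; "joint_efforts": joint torques, N m; "position": TCP position; "ee_rot": TCP orientation; "contact_force": force on the tool from outside, world axes, zero at the start; "wrist_torque": the same for the moment, N m; "gripper_width": finger opening in mm.
Only numpy, scipy, OpenCV 4.12 (cv2) and the standard library are available. Lean on these libraries where they do the work, as an engineer would, in place of code of your own. Each camera call takes 0.05 s, during which the arm holds its last target.

### The job

Slide the small white bottle with the red cap along the bench, upright, onto the yellow ring in the mouth of the trigger clamp. Then pump the orange trigger against the clamp's black handle until the jaw presses the bottle against the fixed block and the spring pad is pushed in about half of its 12 mm travel, never all the way in, or the bottle is crushed. Move the jaw with the trigger only, leave the other things on the bench alone, and finish still holding the trigger squeezed so that the bottle stays gripped.

Things in the scene. Friction and masses are not known exactly. Their poses are not given: they have to be found in the camera images.
- bottle_mid (a point): small white plastic bottle, red screw cap, loose, about 0.15 to 0.3 kg: cylindrical body of 57 mm diameter up to 78 mm high, then a neck and cap (38 mm), total height 119 mm. This point is on its axis, half-way up (59.5 mm above its underside)
- bottle: the same bottle; origin at the middle of its underside
- spot (a point): centre of the yellow ring (68 mm across, flat on the bench, nothing to climb) in the clamp's mouth. Axes of the clamp: z up, x the way the jaw advances, from handle to fixed block. The clamp is fixed; its place and yaw vary. The mouth is open on the -y side, where the bottle comes from; a rail 14 mm high closes the +y side at y = 49 to 63 mm
- anvil: the fixed grey block with a black rubber face that the bottle is pressed against; origin and axes are those of spot. Its face stands across x at x = +34 mm, 60 mm wide, 66 mm high
- jaw: sliding jaw: flat toothed rod (z = 40 to 54 mm) with an upright steel plate 44 x 44 mm that carries the spring pad; not to be pushed by hand. Pawls keep it from going back by more than a tooth (5 mm). The rod runs in a housing: x = -175 to -96 mm of the clamp, 105 mm high, y = -35 to +63 mm at its foot, +-17 mm above 10 mm
- jaw_travel (a joint): travel of the jaw towards the fixed block in m, 0 to 0.060, starts anywhere from 0 to 0.015. The pad reaches a bottle in the middle of the ring at about 0.037, then slides it 5 mm on to the block; from about 0.043 the pad is pressed in
- pad_face (a point): centre of the pad's rubber face (46 mm wide, 44 mm high), 43 mm above the bench; the pad stands 12 mm in front of the jaw plate on a spring
- pad_press (a joint): how far the spring pad has been pushed back into the jaw, in m: 0 free, 0.012 right in (bottle crushed). Spring 1.2 N per mm (plus 1.2 N at the start). About 0.006 is wanted
- trigger: trigger lever with an orange cross bar at its top; its origin is the pivot, 94 mm above the bench at x = -130 mm of the clamp. It hinges about the clamp's y axis and springs back by itself
- trigger_grip (a point): centre of the orange cross bar (round, 16 mm diameter, 40 mm long along the clamp's y), 52 mm above the pivot, 144 mm above the bench. At rest it stands 43 mm before the middle of the handle (59 mm over both backs); fully squeezed 18 mm (33 mm over both backs)
- trigger_squeeze (a joint): angle of the trigger in rad: 0 released, 0.5 fully squeezed. Squeezing moves the cross bar towards the handle (clamp's -x) by 26 mm and the jaw forward by up to 17 mm. Let it spring right back and the pawl takes new teeth while the jaw stays (up to 5 mm of a stroke is idle): 10 to 15 mm per full stroke. Finger force 3 N at rest, 5 N squeezed, up to 15 N with the bottle gripped
- handle_grip (a point): centre of the fixed upright handle's black palm grip (14 mm thick along the clamp's x, 36 mm wide, from 120 to 172 mm above the bench; this point at 144 mm), behind the trigger. Fingers from above go one before the orange bar and one behind this grip
- amber: bystander: amber glass bottle, 53 mm diameter, 109 mm high; origin at the middle of its underside
- beaker: bystander: glass beaker, 71 mm diameter, 92 mm high; origin at the middle of its underside
- pot: bystander: white sample pot with red lid, 68 mm diameter, 63 mm high; origin at the middle of its underside
- dish: bystander: closed petri dish, 60 mm diameter, 13 mm high; origin at the middle of its underside
- tape: bystander: roll of label tape, 65 mm diameter, 19 mm high; origin at the middle of its underside
- pad: the spring pad of the jaw (white plate with black rubber face); its axes are the clamp's
Mind the look-alikes: they are no part of the job. What is shaped like the bottle but green or turquoise is not meant.

How it is judged (in metres and radians):
On the way, in this order (a step that is already met when the one before it is completed fails the run):
1. the bottle stands on the yellow ring, within 15 mm of its centre, upright and at rest (horizontal distance between bottle_mid and spot below 0.015 m and angle between bottle's own z axis and vertical below 0.1 rad and height (world z) of bottle_mid below 0.064 m and linear speed of bottle below 0.02 m/s), for 0.2 s.
2. the pad presses the bottle against the fixed block (value of joint pad_press above 0.0015 m and contact force between each of pad, anvil and bottle above 1 N), for 0.1 s.
At the end, for the whole second after the job is handed in: Ends holding: fingers press the trigger (over 1 N, squeezed past 0.04 rad); bottle upright (0.1 rad), on the bench, at rest, within 25 mm of the ring's centre, untouched by the fingers, pad and fixed block each pressing it with over 3 N; pad pushed in 3 to 9 mm (value of joint pad_press between 0.003 and 0.009 m and contact force between each of pad, anvil and bottle above 3 N and angle between bottle's own z axis and vertical below 0.1 rad and height (world z) of bottle_mid below 0.064 m and horizontal distance between bottle_mid and spot below 0.025 m and contact force between the fingers and bottle below 0.5 N and contact force between the fingers and trigger above 1 N and value of joint trigger_squeeze above 0.04 rad and linear speed of bottle below 0.01 m/s); the arm keeps its last pose, push and grip.
It fails at once if the bottle is crushed: the pad is pushed right in (over 11 mm) (value of joint pad_press above 0.011 m).
It fails at once if the bottle is lifted off the bench by more than 12 mm or tipped by more than 0.35 rad (height (world z) of bottle_mid above 0.0715 m or angle between bottle's own z axis and vertical above 0.35 rad).
It fails at once if the robot pushes the jaw or its pad directly (over 3 N) instead of using the trigger (contact force between any of the arm, the fingers and jaw above 3 N).
It fails at once if another thing on the bench is moved by more than 30 mm (distance of any of amber, beaker, pot, dish, tape from where it was at the start of the episode above 0.03 m).
It also fails if it takes over 69 s, if anything falls off the work surface, if the arm or the gripper's body presses on something with over 40 N, if the wrist force passes 120 N, or if a joint passes its speed limit or range.

## Working session

There is one attempt and no reset: what is moved stays moved. The work goes in short steps, Python scripts to look and compute and a tool call to move; the robot and the scene stay as the last step left them, time stands still between calls to the robot, and variables do not carry over. Pictures are saved under pics/ and viewed, and the job is handed in when it is done.

Besides the shell and the picture viewer there is one more tool, called by a JSON object that holds its "fn" and its "kwargs", one argument or row to a line. drive_tool: Moves the arm, as the interface text tells. Its arguments: {"type":"object","properties":{"steps":{"type":"array"}},"required":["steps"]}

```bash
mkdir -p pics; ls
python3 - <<'E'
from bench import arm
import cv2
for n in ("side","top","wrist"):
    p,d=arm.get_image(n); cv2.imwrite(f"pics/a_{n}.png",p)
    import numpy as np; np.save(f"pics/a_{n}.npy",d)
    c=arm.camera_params(n); print(n,{k:np.round(v,3).tolist() for k,v in c.items()}); print((d>0).mean())
print(arm.read_state())
E
```

```text
pics
side {'K': [[612.069, 0.0, 325.991], [0.0, 612.069, 229.993], [0.0, 0.0, 1.0]], 'dist': [-0.209, 0.0, 0.0, 0.0, 0.0], 'world_to_cam': [[0.958, 0.288, -0.007, -600.438], [-0.167, 0.576, 0.8, 11.284], [0.235, -0.765, 0.6, -1568.159], [0.0, 0.0, 0.0, 1.0]]}
0.9958854166666666
top {'K': [[623.167, 0.0, 318.674], [0.0, 623.167, 244.631], [0.0, 0.0, 1.0]], 'dist': [-0.186, 0.0, 0.0, 0.0, 0.0], 'world_to_cam': [[-0.005, -1.0, 0.006, 0.847], [0.993, -0.005, 0.117, -634.507], [-0.117, 0.007, 0.993, -1571.932], [0.0, 0.0, 0.0, 1.0]]}
0.9960807291666667
wrist {'K': [[383.611, 0.0, 322.934], [0.0, 383.611, 238.533], [0.0, 0.0, 1.0]], 'dist': [-0.056, 0.0, 0.0, 0.0, 0.0], 'mount': [[-0.002, 0.966, 0.26, 65.257], [1.0, 0.002, -0.001, 0.403], [-0.001, 0.26, -0.966, -143.119], [0.0, 0.0, 0.0, 1.0]]}
0.9960579427083334
{'clock': 0.15, 'joints': array([-8.71403697e-01,  3.85362243e-01,  6.92836214e-03, -3.29630713e-04,
       -1.19402269e+00, -2.58573290e-01]), 'joint_vel': array([-1.32413072e-03, -5.00892308e-03,  4.20349237e-03,  3.28920031e-03,
        6.06302657e-05,  6.31627946e-04]), 'joint_efforts': array([-6.44669526e-04, -3.92677188e+01,  1.88581806e+01,  4.18861672e+00,
       -3.40675884e-03, -4.85492734e-06]), 'position': array([ 266.47369248, -564.84906269,  230.48242857]), 'ee_rot': array([-2.18570026e-01,  9.75820901e-01,  8.07312392e-04, -2.46621050e-04]), 'contact_force': array([ 0.4442972 , -0.18016743, -0.18677557]), 'wrist_torque': array([ 0.06201389,  0.00825389, -0.00522767]), 'gripper_width': 85.32020354903736}
```

View pics/a_top.png

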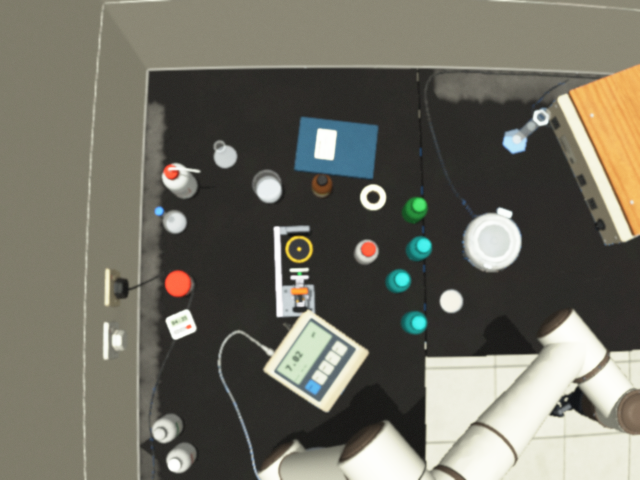

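View pics/a_side.png

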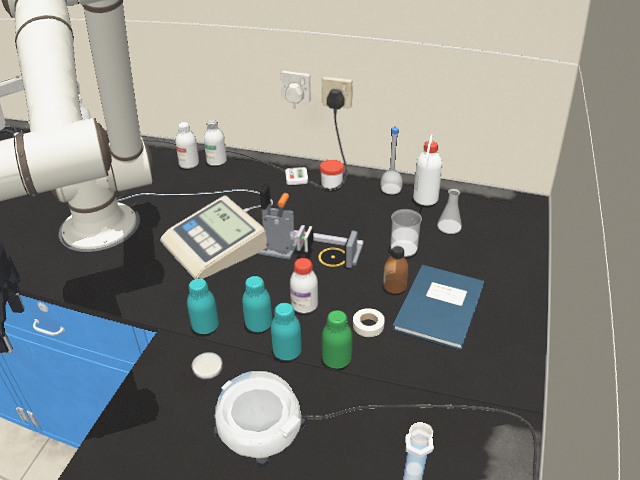

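Top view: the wanted bottle (red cap) is at (367,250). The ring is at (298,249), the orange bar at (299,292) and the rail at (278,270), and the mouth opens to the right (-y).
Things that could be mistaken for it:
- wash bottle with red top (178,175)
- red-lidded pot (178,283)
- white bottles (167,428) and (181,458)
- green bottle (416,208)
- turquoise bottles (419,247), (399,281) and (414,322)

The bottle at (367,250) fits the description, so I'll check it in a close crop and measure.

```bash
cat > h.py <<'E'
import numpy as np, cv2
from scipy.spatial.transform import Rotation as R
from bench import arm
def cam(n,st=None):
    c=arm.camera_params(n); K=np.array(c["K"]);D=np.array(c["dist"])
    if "mount" in c:
        st=st or arm.read_state(); T=np.eye(4);T[:3,:3]=R.from_quat(st["ee_rot"]).as_matrix();T[:3,3]=st["position"]
        return K,D,T@np.array(c["mount"])
    return K,D,np.linalg.inv(np.array(c["world_to_cam"]))
def rays(C,uv):
    K,D,T=C; p=cv2.undistortPoints(np.array(uv,float).reshape(-1,1,2),K,D).reshape(-1,2)
    d=np.c_[p[:,0],-p[:,1],-np.ones(len(p))]
    return T[:3,3],d@T[:3,:3].T
def plane(C,uv,z):
    o,d=rays(C,uv); return o+d*((z-o[2])/d[:,2])[:,None]
def cloud(C,depth):
    v,u=np.mgrid[0:480,0:640]; o,d=rays(C,np.c_[u.ravel(),v.ravel()])
    return (o+d*depth.reshape(-1,1)).reshape(480,640,3)
def proj(C,P):
    K,D,T=C; Q=(np.atleast_2d(P)-T[:3,3])@T[:3,:3]; Q=Q*[1,-1,-1]
    return cv2.projectPoints(Q,np.zeros(3),np.zeros(3),K,D)[0].reshape(-1,2)
def mask(p,lo,hi):
    return cv2.inRange(cv2.cvtColor(p,cv2.COLOR_BGR2HSV),np.array(lo),np.array(hi))
def blobs(m,mn=20):
    n,l,s,c=cv2.connectedComponentsWithStats(m); return [(c[i].round(1).tolist(),s[i].tolist()) for i in range(1,n) if s[i,4]>=mn]
E
python3 - <<'E'
from h import *
np.set_printoptions(precision=1,suppress=True)
for n in("top","side"):
    p=cv2.imread(f"pics/a_{n}.png"); d=np.load(f"pics/a_{n}.npy"); C=cam(n); X=cloud(C,d)
    for nm,lo,hi in(("yellow",(22,120,100),(33,255,255)),("orange",(8,150,120),(20,255,255)),("red",(0,150,100),(6,255,255))):
        m=mask(p,lo,hi); print(n,nm)
        for c,s in blobs(m,15): 
            mm=m[s[1]:s[1]+s[3],s[0]:s[0]+s[2]]>0; Q=X[s[1]:s[1]+s[3],s[0]:s[0]+s[2]][mm]
            print(c,s,np.median(Q,0),plane(C,[c],{"yellow":0,"orange":144,"red":119}[nm]))
p=cv2.imread("pics/a_top.png");q=cv2.imread("pics/a_side.png")
a=cv2.resize(p[210:330,250:450],(800,480),interpolation=cv2.INTER_CUBIC);cv2.imwrite("pics/b_top.png",a)
b=cv2.resize(q[170:330,160:400],(800,533),interpolation=cv2.INTER_CUBIC);cv2.imwrite("pics/b_side.png",b)
# bystanders
X=cloud(cam("top"),np.load("pics/a_top.npy"))
for nm,u in dict(bottle=(367,250),amber=(322,185),beaker=(268,186),tape=(373,185),dish=(451,301),green=(416,208),t1=(419,247),t2=(399,281),t3=(414,322),scale=(345,325),scaletop=(315,318),scalecorner=(360,345)).items(): print(nm,X[u[1],u[0]])
E
```

```text
top yellow
[298.6, 248.9] [285, 236, 28, 27, 306] [627.8  49.5  -0.4] [[627.8  50.4   0. ]]
[298.8, 248.8] [297, 247, 5, 5, 20] [627.7  49.5   0.3] [[628.   49.9   0. ]]
top orange
[617.0, 132.8] [569, 66, 71, 168, 4888] [ 921.  -767.   189.8] [[ 912.7 -783.2  144. ]]
[299.5, 291.0] [292, 288, 16, 7, 95] [510.2  43.6 149.5] [[510.5  44.8 144. ]]
top red
[170.1, 172.2] [164, 164, 14, 15, 115] [796.1 359.2 170. ] [[810.  370.7 119. ]]
[368.0, 249.0] [362, 243, 13, 13, 145] [ 613.6 -122.8  118.2] [[ 613.5 -122.7  119. ]]
[177.3, 283.1] [164, 270, 27, 27, 580] [534.9 358.7  61. ] [[531.5 345.7 119. ]]
side yellow
[320.4, 257.6] [319, 252, 6, 12, 20] [599.2  38.8   1.9] [[600.9  40.8   0. ]]
side orange
[282.9, 199.4] [278, 193, 11, 14, 102] [513.3  44.3 150. ] [[509.9  50.3 144. ]]
[391.2, 261.9] [386, 260, 10, 5, 23] [782.5 -24.5  81.8] [[794.2 -99.4 144. ]]
side red
[425.7, 146.0] [424, 142, 5, 10, 28] [789.5 347.9 169.1] [[779.3 438.3 119. ]]
[433.4, 147.5] [429, 142, 9, 11, 65] [809.5 346.7 168.4] [[800.8 436.2 119. ]]
[331.5, 166.9] [320, 160, 24, 15, 297] [537.7 349.8  62.8] [[564.6 259.5 119. ]]
[302.5, 265.7] [294, 258, 18, 17, 247] [ 616.6 -131.4  118.3] [[ 617.6 -132.2  119. ]]
bottle [ 611.4 -120.5  115.8]
amber [778.9 -11.2  95.9]
beaker [788.9 129.1  40.7]
tape [ 794.1 -146.9   23.8]
dish [ 487.  -350.1    7.6]
green [ 715.6 -244.2  117.6]
t1 [ 618.3 -249.6  114.7]
t2 [ 534.8 -198.6  112.4]
t3 [ 434.1 -233.8  113.4]
scale [427.2 -70.    5.4]
scaletop [445.9   8.   69. ]
scalecorner [ 374.8 -108.8    2.2]
```

View pics/b_top.png

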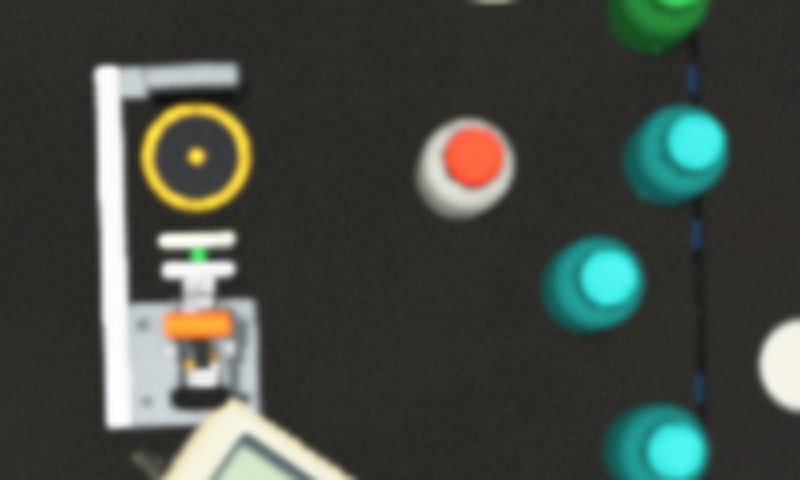

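View pics/b_side.png

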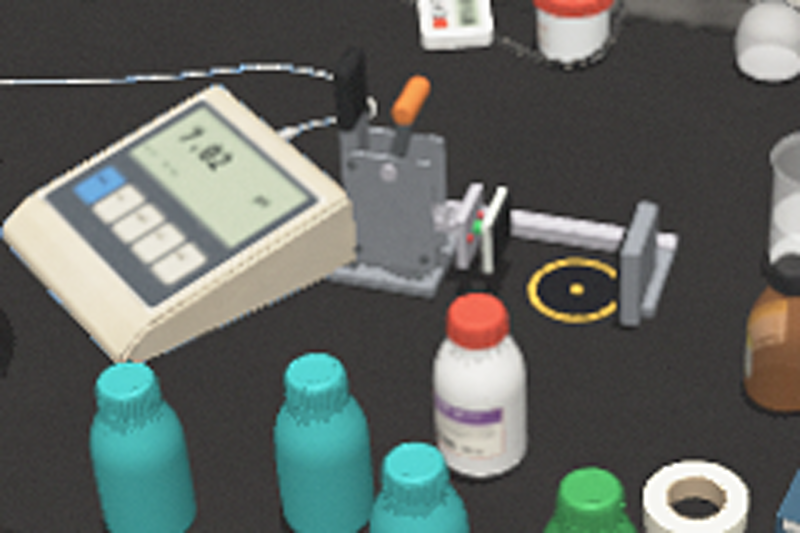

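The crops confirm the choice: a white bottle with a red cap and purple label at (367,250), and no other thing matches. Next I measure the clamp's yaw and the pad's start position.

Run:
```python
from h import *
np.set_printoptions(precision=1,suppress=True)
p=cv2.imread("pics/a_top.png"); X=cloud(cam("top"),np.load("pics/a_top.npy"))
g=p.min(2)
P=X.reshape(-1,3);W=(g.ravel()>150)
s=np.array([628,50])
# rail
m=W&(np.abs(P[:,2]-14)<6)&(np.abs(P[:,1]-100)<25)&(P[:,0]>480)&(P[:,0]<690)
Q=P[m];vx,vy,x0,y0=cv2.fitLine(Q[:,:2].astype(np.float32),cv2.DIST_HUBER,0,.01,.01).ravel()
print("rail",m.sum(),vx,vy,x0,y0,"yaw",np.arctan(vy/vx), Q[:,0].min(),Q[:,0].max())
for yaw in(np.arctan(vy/vx),):
    c,n=np.cos(yaw),np.sin(yaw);M=np.array([[c,n],[-n,c]])
    L=np.c_[(P[:,:2]-s)@M.T,P[:,2]]
    print("bar/handle")
    for z0 in(135,):
        q=L[(np.abs(L[:,0]+140)<50)&(np.abs(L[:,1])<30)&(L[:,2]>z0)]
        h=np.histogram(q[:,0],np.arange(-190,-95,4));print(np.c_[h[1][:-1],h[0]].T); print(q[:,1].min(),q[:,1].max(),q[:,2].max())
    q=L[(L[:,0]>-95)&(L[:,0]<-20)&(np.abs(L[:,1])<35)&(L[:,2]>25)]
    h=np.histogram(q[:,0],np.arange(-96,-20,3));print(np.c_[h[1][:-1],h[0]].T,np.median(q[:,1]))
    q=L[(L[:,0]>20)&(L[:,0]<65)&(np.abs(L[:,1])<45)&(L[:,2]>50)]; print("anvil",q.min(0),q.max(0))
    b=(np.array([613.5,-123])-s)@M.T; print("bottle in clamp",b)
```

```text
rail 499 0.99844277 0.055785578 581.04297 102.86883 yaw 0.055814553 482.4551054225705 687.5480351561547
bar/handle
[[-190 -186 -182 -178 -174 -170 -166 -162 -158 -154 -150 -146 -142 -138
  -134 -130 -126 -122 -118 -114 -110 -106 -102]
 [   0    0    0    0    0   12   26   26   24    3    0    0    0    0
     0    0   13   31   28   26    5    0    0]]
-16.62490341985209 21.9587858512882 178.71017858647565
[[-96 -93 -90 -87 -84 -81 -78 -75 -72 -69 -66 -63 -60 -57 -54 -51 -48 -45
  -42 -39 -36 -33 -30 -27 -24]
 [  3  11   7   7  25  19  21   6   3   3   5  31  21  19  13   0   0   0
    0   0   0   0   0   0   0]] 2.3434234111151055
anvil [ 33.3 -28.1  52.4] [52.8 28.6 72. ]
bottle in clamp [ -24.1 -171.9]
```

{"fn": "drive_tool", "kwargs": {
  "steps": [
    [0,0,0,7.6,0.0854],
    [0,0,0,7.6,0.0854],
    [0,0,0,7.5,0.0854]
  ]
}}

```text
clock: 0.45
position: [266.6, -565.0, 230.8]
ee_rot: [-0.02, 1.0, 0.0, -0.0]
contact_force: [1.1, -0.0, 0.6]
gripper_width: 84.9
```

{"fn": "drive_tool", "kwargs": {
  "steps": [
    [-0.0303,0.0357,0,0,0.0854],
    [-0.0303,0.0357,0,0,0.0854],
    [-0.0303,0.0357,0,0,0.0854],
    [-0.0303,0.0357,0,0,0.0854],
    [-0.0303,0.0357,0,0,0.0854],
    [-0.0303,0.0357,0,0,0.0854],
    [-0.0303,0.0357,0,0,0.0854],
    [-0.0303,0.0357,0,0,0.0854],
    [-0.0303,0.0357,0,0,0.0854],
    [-0.0303,0.0357,0,0,0.0854],
    [-0.0303,0.0357,0,0,0.0854],
    [-0.0303,0.0357,0,0,0.0854],
    [0,0,0,0,0.0854],
    [0,0,0,0,0.0854]
  ]
}}

```text
clock: 1.85
position: [611.0, -119.9, 230.4]
ee_rot: [-0.023, 1.0, 0.0, -0.001]
contact_force: [-0.7, 0.7, -1.3]
gripper_width: 85.5
```

```bash
cat > m.py <<'E'
from h import *
import sys
np.set_printoptions(precision=1,suppress=True)
tag=sys.argv[1]
st=arm.read_state(); print(st["clock"],st["position"],st["ee_rot"].round(3),st["contact_force"],st["gripper_width"],st["joints"].round(2))
for n in sys.argv[2:]:
    C=cam(n,st); p,d=arm.get_image(n); cv2.imwrite(f"pics/{tag}_{n}.png",p); np.save(f"pics/{tag}_{n}.npy",d); X=cloud(C,d)
    for nm,lo,hi in(("yellow",(22,120,100),(33,255,255)),("orange",(8,150,120),(20,255,255)),("red",(0,150,100),(6,255,255))):
        m=mask(p,lo,hi)
        for c,s in blobs(m,40):
            mm=m[s[1]:s[1]+s[3],s[0]:s[0]+s[2]]>0; Q=X[s[1]:s[1]+s[3],s[0]:s[0]+s[2]][mm]
            z={"yellow":0,"orange":144,"red":119}[nm]
            t=Q[np.abs(Q[:,2]-z)<6] if nm!="orange" else Q
            print(n,nm,c,s,np.median(Q,0),plane(C,[c],z),("top-surface bbox mid",(t.min(0)+t.max(0))/2,len(t)) if len(t) else "")
E
python3 m.py c wrist
```

```text
1.85 [ 611.  -119.9  230.4] [-0.  1.  0. -0.] [-0.7  0.7 -1.3] 85.48184188543729 [ 0.1  0.4  0.  -0.  -1.2 -1.6]
wrist yellow [629.5, 91.0] [619, 85, 21, 12, 207] [510.8  50.2 152.7] [[486.6 169.2   0. ]] 
wrist yellow [490.9, 227.9] [458, 196, 67, 66, 963] [627.2  51.3   1.3] [[626.9  51.9   0. ]] ('top-surface bbox mid', array([628.5,  52.4,   0.9]), 1019)
wrist yellow [491.0, 229.7] [487, 226, 9, 8, 59] [628.5  51.6   1.8] [[628.8  52.3   0. ]] ('top-surface bbox mid', array([628.2,  51.9,   1.4]), 59)
wrist yellow [425.3, 376.3] [408, 372, 41, 13, 223] [766.4 -12.7  50.1] [[801.4   5.3   0. ]] 
wrist orange [606.2, 92.9] [578, 78, 62, 31, 1422] [513.2  36.5 150.5] [[511.7  42.3 144. ]] ('top-surface bbox mid', array([510.6,  27.2, 186.2]), 1422)
wrist orange [428.6, 391.7] [404, 378, 47, 30, 852] [771.2 -12.9  67.9] [[715.4 -40.  144. ]] ('top-surface bbox mid', array([664. , -54.3, 210.2]), 865)
wrist red [318.1, 235.7] [293, 209, 51, 54, 2199] [ 611.9 -122.4  118.6] [[ 611.9 -122.4  119. ]] ('top-surface bbox mid', array([ 614. , -122.4,  117.2]), 2043)
```

View pics/c_wrist.png

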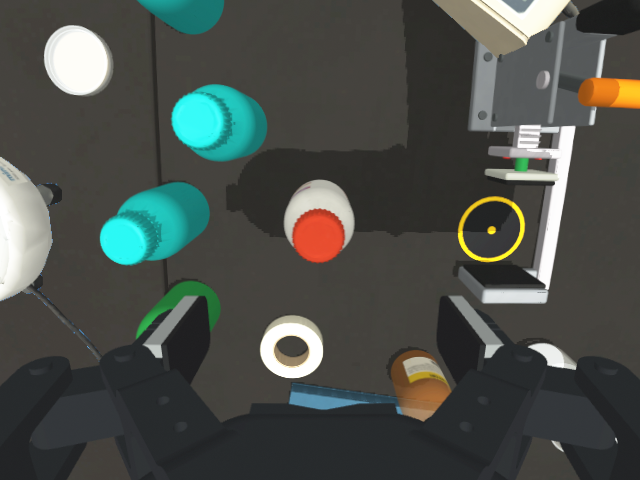

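{"fn": "drive_tool", "kwargs": {
  "steps": [
    [-0.002,-0.0026,0.03,0,0.0854],
    [0,0,0.035,0,0.0854],
    [0,0,0.035,0,0.0854],
    [0,0,0.035,0,0.0854],
    [0,0,0.025,0,0.0854],
    [0,0,0.019,0,0.0854],
    [0,0,0,0,0.0854],
    [0,0,0,0,0.0854]
  ]
}}

```text
clock: 2.7
position: [612.8, -124.7, 52.9]
ee_rot: [-0.022, 1.0, -0.0, 0.0]
contact_force: [0.4, 1.1, 0.4]
gripper_width: 85.2
```

```bash
python3 m.py d side
```

```text
2.7 [ 612.8 -124.7   52.9] [-0.  1. -0.  0.] [0.4 1.1 0.4] 85.15690739162143 [ 0.1  0.6 -0.2  0.  -0.8 -1.6]
side red [58.2, 134.9] [51, 129, 16, 13, 144] [-360.3  315.1   64.1] [[-275.3  227.8  119. ]] 
side red [26.7, 144.3] [18, 138, 18, 13, 167] [-429.7  235.5   64.3] [[-341.  155.  119.]] 
side red [433.5, 147.5] [429, 142, 9, 11, 64] [809.7 347.4 168.2] [[801.1 436.2 119. ]] 
side red [332.2, 167.2] [321, 160, 23, 15, 274] [539.6 347.3  62.8] [[566.7 258.5 119. ]] 
side red [308.4, 266.8] [305, 260, 8, 14, 67] [ 629.6 -130.9  118.5] [[ 630.3 -132.1  119. ]] ('top-surface bbox mid', array([ 628.6, -124.7,  118.5]), 42)
```

View pics/d_side.png

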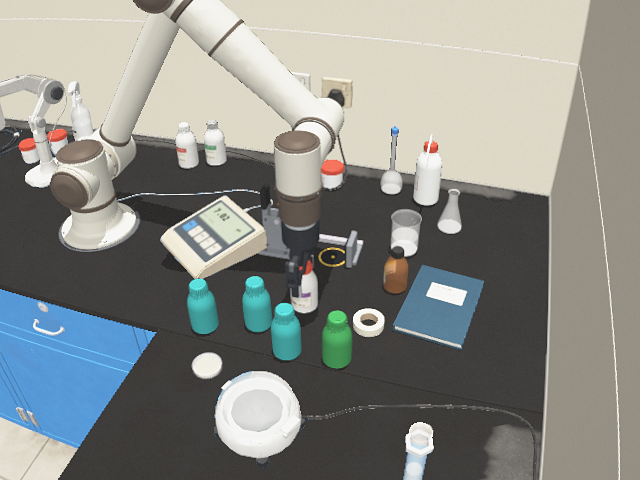

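The side view shows the gripper straddling the bottle at (300,285), with nothing touched. Now I close the fingers.

{"fn": "drive_tool", "kwargs": {
  "steps": [
    [0,0,0,0,0.072],
    [0,0,0,0,0.064],
    [0,0,0,0,0.06],
    [0,0,0,0,0.057],
    [0,0,0,0,0.055],
    [0,0,0,0,0.055],
    [0,0,0,0,0.055]
  ]
}}

```text
clock: 3.45
position: [613.4, -123.3, 53.4]
ee_rot: [-0.023, 1.0, -0.0, 0.001]
contact_force: [-1.2, 1.5, 5.2]
gripper_width: 55.5
```

{"fn": "drive_tool", "kwargs": {
  "steps": [
    [-0.003,0.01,0,0,0.055],
    [-0.003,0.012,0,0,0.055],
    [-0.003,0.012,0,0,0.055],
    [-0.003,0.012,0,0,0.055],
    [-0.003,0.012,0,0,0.055],
    [-0.003,0.012,0,0,0.055],
    [-0.0025,0.012,0,0,0.055],
    [-0.0025,0.012,0,0,0.055],
    [0,0.012,0,0,0.055],
    [0,0.012,0,0,0.055],
    [0,0.012,0,0,0.055],
    [0,0.012,0,0,0.055],
    [0,0.012,0,0,0.055],
    [0,0.012,0,0,0.055],
    [0,0.0075,0,0,0.055],
    [0,0,0,0,0.055],
    [0,0,0,0,0.055]
  ]
}}

```text
clock: 5.15
position: [629.0, 52.2, 53.3]
ee_rot: [-0.023, 1.0, 0.0, 0.001]
contact_force: [-1.2, 0.2, 6.9]
gripper_width: 56.0
```

```bash
python3 m.py e side top wrist; python3 -c "
import cv2
q=cv2.imread('pics/e_side.png')[170:330,200:440];cv2.imwrite('pics/e2.png',cv2.resize(q,(780,520),interpolation=2))"
```

```text
5.15 [629.   52.2  53.3] [-0.  1.  0.  0.] [-1.2  0.2  6.9] 56.02543153971075 [ 0.3  0.6 -0.2  0.  -0.8 -1.9]
side orange [282.9, 199.4] [278, 193, 11, 14, 102] [513.2  43.6 149.9] [[509.9  50.3 144. ]] ('top-surface bbox mid', array([469.4, 156.4,  75.2]), 102)
side red [58.2, 134.9] [51, 129, 16, 13, 146] [-359.2  314.1   63.4] [[-275.3  227.8  119. ]] 
side red [26.8, 144.3] [19, 138, 17, 13, 167] [-429.2  235.5   63.9] [[-340.7  155.1  119. ]] 
side red [433.5, 147.5] [429, 142, 9, 11, 64] [809.7 346.6 168.6] [[801.1 436.2 119. ]] 
top yellow [300.4, 257.8] [287, 250, 25, 13, 59] [601.4  44.1   0.7] [[604.1  45.7   0. ]] ('top-surface bbox mid', array([608.9,  48.1,  -0. ]), 53)
top orange [617.2, 132.9] [569, 66, 71, 168, 4696] [ 920.8 -767.6  189.8] [[ 912.4 -783.8  144. ]] ('top-surface bbox mid', array([ 766. , -418.6,  904.9]), 4708)
top orange [299.5, 291.0] [292, 288, 16, 7, 95] [510.2  43.6 150.1] [[510.5  44.8 144. ]] ('top-surface bbox mid', array([483.7,  35.6, 823.7]), 95)
top red [170.2, 172.4] [164, 164, 14, 15, 113] [796.  359.  170.6] [[809.5 370.5 119. ]] 
top red [177.4, 283.2] [164, 270, 27, 28, 579] [534.9 358.5  60.3] [[531.2 345.4 119. ]] 
wrist yellow [319.5, 222.9] [258, 197, 128, 74, 1659] [605.3  49.4   1.1] [[608.1  50.1   0. ]] ('top-surface bbox mid', array([615.1,  52. ,   1. ]), 1646)
wrist red [285.6, 110.0] [278, 108, 16, 5, 79] [554.8  35.6  45.4] [[558.9  42.4 119. ]] 
wrist red [359.5, 110.8] [352, 108, 16, 6, 79] [553.9  63.   45.8] [[558.5  56.6 119. ]] 
wrist red [322.9, 368.9] [252, 321, 144, 89, 9674] [617.4  52.1 117.4] [[615.5  52.1 119. ]] ('top-surface bbox mid', array([620.2,  52.9, 117. ]), 6860)
```

View pics/e2.png

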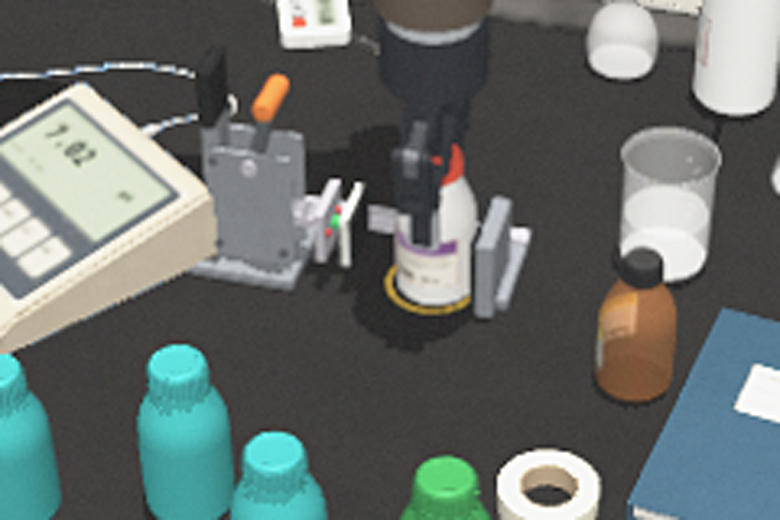

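View pics/e_wrist.png

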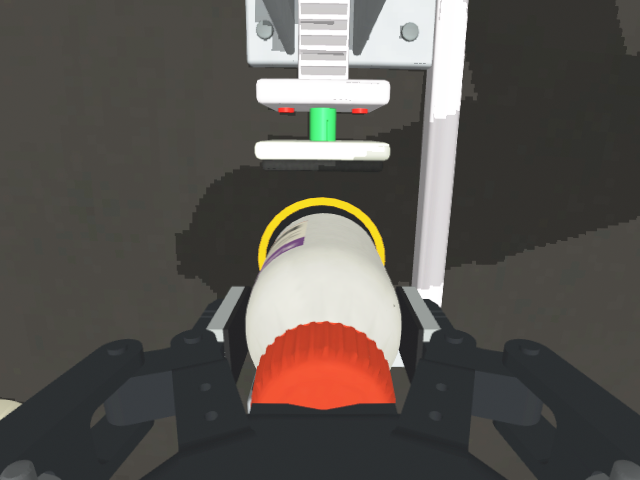

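Wrist view: the bottle (cap at (323,369)) is centred on the yellow ring (322,223) and in line with the pad (322,150). I release it and lift straight up.

{"fn": "drive_tool", "kwargs": {
  "steps": [
    [0,0,0,0,0.062],
    [0,0,0,0,0.07],
    [0,0,0,0,0.078],
    [0,0,0,0,0.082],
    [0,0,0,0,0.082],
    [0,0,-0.02,0,0.082],
    [0,0,-0.03,0,0.082],
    [0,0,-0.04,0,0.082],
    [0,0,-0.04,0,0.082],
    [0,0,-0.03,0,0.082],
    [0,0,-0.017,0,0.082],
    [0.03,0,0,0,0.085],
    [0.035,0,0,0,0.085],
    [0.035,0,0,0,0.085],
    [0.039,-0.001,0,0,0.085],
    [0,0,0,0,0.085]
  ]
}}

```text
clock: 6.9
position: [484.8, 42.6, 229.4]
ee_rot: [-0.022, 1.0, 0.0, -0.001]
contact_force: [0.8, -0.2, -0.6]
gripper_width: 84.9
```

```bash
python3 m.py f side; python3 -c "
import cv2
q=cv2.imread('pics/f_side.png')[170:330,200:440];cv2.imwrite('pics/f2.png',cv2.resize(q,(780,520),interpolation=2))"
```

```text
6.9 [484.8  42.6 229.4] [-0.  1.  0. -0.] [ 0.8 -0.2 -0.6] 84.91864176136592 [ 0.4  0.1 -0.3 -0.  -1.1 -1.9]
side orange [283.0, 199.4] [278, 193, 11, 14, 97] [513.3  41.5 149.6] [[510.1  50.4 144. ]] ('top-surface bbox mid', array([ 681.5, -373.1,  461.8]), 97)
side red [58.1, 134.9] [51, 129, 16, 13, 144] [-360.2  316.6   63.5] [[-275.6  227.7  119. ]] 
side red [26.7, 144.3] [19, 138, 17, 13, 164] [-430.4  235.5   63.7] [[-341.  155.  119.]] 
side red [433.5, 147.8] [429, 142, 9, 11, 60] [809.4 346.6 167.5] [[801.3 434.6 119. ]] 
side red [331.3, 167.0] [320, 160, 24, 15, 292] [537.7 349.8  62.5] [[564.2 258.8 119. ]] 
side red [333.8, 219.2] [326, 212, 17, 15, 199] [631.8  42.7 118.5] [[633.8  41.6 119. ]] ('top-surface bbox mid', array([631.2,  47.9, 119.1]), 140)
```

View pics/f2.png

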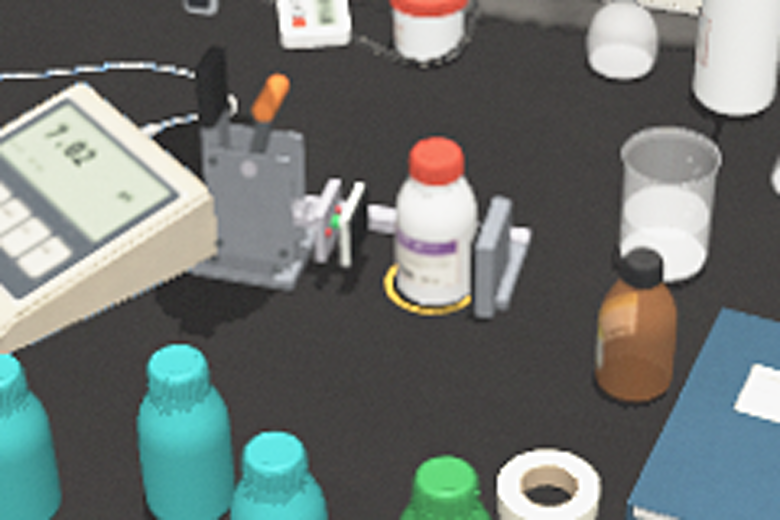

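The side view shows the bottle upright inside the ring at about (628,51), with the fingers clear. Next I turn the tool across the trigger.

{"fn": "drive_tool", "kwargs": {
  "steps": [
    [0,0,0,-8.2,0.085],
    [0,0,0,-8.2,0.085],
    [0,0,0,-8.2,0.085],
    [0,0,0,-8.2,0.085],
    [0,0,0,-8.2,0.085],
    [0,0,0,-8.2,0.085],
    [0,0,0,-8.2,0.085],
    [0,0,0,-8.2,0.085],
    [0,0,0,-8.2,0.085],
    [0,0,0,-8.2,0.085],
    [0,0,0,-8.2,0.085],
    [0,0,0,0,0.085],
    [0,0,0,0,0.085]
  ]
}}

```text
clock: 8.25
position: [490.1, 43.7, 229.2]
ee_rot: [0.723, -0.691, 0.0, -0.0]
contact_force: [0.0, -0.2, 0.2]
gripper_width: 84.9
```

```bash
python3 m.py g wrist
python3 - <<'E'
from h import *
np.set_printoptions(precision=1,suppress=True)
C=cam("wrist");X=cloud(C,np.load("pics/g_wrist.npy"))
s=np.array([628.3,51.2]);c,n=np.cos(.047),np.sin(.047)
L=X.copy();q=X[...,:2]-s;L[...,0]=q@[c,n];L[...,1]=q@[-n,c]
P=L.reshape(-1,3);st=arm.read_state()
print("tcp clamp",(st["position"][:2]-s)@np.array([[c,-n],[n,c]]))
h=P[(P[:,2]>130)&(P[:,2]<182)&(np.abs(P[:,1])<26)&(P[:,0]>-185)&(P[:,0]<-90)]
H=np.histogram2d(h[:,0],h[:,2],[np.arange(-190,-88,4),[130,140,150,160,170,182]])[0]
print(np.c_[np.arange(-190,-92,4),H].astype(int))
E
```

```text
8.25 [490.1  43.7 229.2] [ 0.7 -0.7  0.  -0. ] [ 0.  -0.2  0.2] 84.88439936327109 [ 0.4  0.2 -0.3  0.  -1.1 -0.4]
wrist yellow [3.6, 141.6] [0, 121, 9, 44, 234] [765.6  -9.2  47.9] [[807.   -5.9   0. ]] 
wrist yellow [197.2, 197.3] [157, 171, 61, 69, 587] [609.5  33.8   1.1] [[614.2  42.6   0. ]] ('top-surface bbox mid', array([623.9,  51.5,   0.6]), 583)
wrist orange [289.3, 248.3] [276, 216, 39, 67, 1640] [510.5  45.3 151.5] [[511.1  47.5 144. ]] ('top-surface bbox mid', array([506.2,  53.2, 185.7]), 1640)
wrist red [127.4, 234.6] [99, 208, 58, 54, 2395] [626.2  50.5 118.6] [[625.7  50.1 119. ]] ('top-surface bbox mid', array([630. ,  52.4, 117.1]), 2034)
tcp clamp [-138.6   -1. ]
[[-190    0    0    0    0    0]
 [-186    0    0    0    0    0]
 [-182    0    0    0    0    0]
 [-178    0    0    0    0    0]
 [-174    0    0    0    0    0]
 [-170    1    4    3   68   68]
 [-166   18   19   23   40  391]
 [-162   22   26   27   49  417]
 [-158   37   44   50  165  316]
 [-154   33   37   40   36    0]
 [-150    0    0    0    0    0]
 [-146    0    0    0    0    0]
 [-142    0    0    0    0    0]
 [-138    0    0    0    0    0]
 [-134    0    0    0    0    0]
 [-130    0    0    0    0    0]
 [-126   42  255   83    0    0]
 [-122    0   29  426    0    0]
 [-118    0   25  407    0    0]
 [-114    0   97  270    0    0]
 [-110    0   50    0    0    0]
 [-106    0    0    0    0    0]
 [-102    0    0    0    0    0]
 [ -98    0    0    0    0    0]
 [ -94    0    0    0    0    0]]
```

View pics/g_wrist.png

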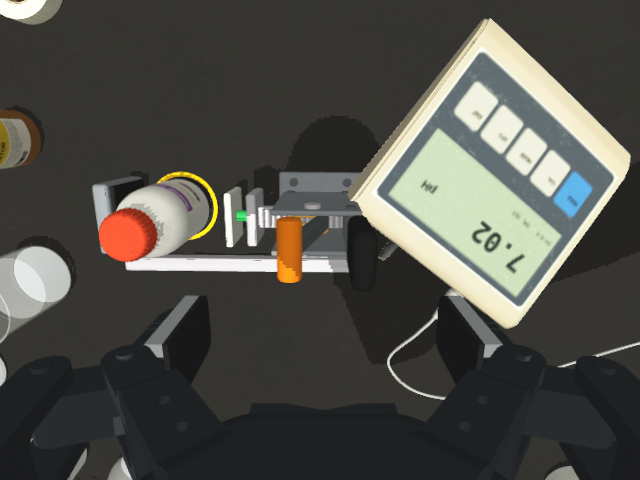

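The wrist view shows the orange bar (289,248) and handle (362,255) centred between the fingers. The tool's y axis now points along the clamp's -x, so +y squeezes. I lower the tool.

{"fn": "drive_tool", "kwargs": {
  "steps": [
    [-0.001,0,0.02,0,0.085],
    [0,0,0.03,0,0.085],
    [0,0,0.03,0,0.085],
    [0,0,0.018,0,0.085],
    [0,0,0.009,0,0.085],
    [0,0,0,0,0.078],
    [0,0,0,0,0.072],
    [0,0,0,0,0.072],
    [0,0,0,0,0.072]
  ]
}}

```text
clock: 9.2
position: [489.9, 44.9, 123.3]
ee_rot: [0.724, -0.69, 0.0, -0.001]
contact_force: [-0.0, -0.4, -0.0]
gripper_width: 72.4
```

```bash
cat > k.py <<'E'
from h import *
import sys
np.set_printoptions(precision=1,suppress=True)
s=np.array([628.3,51.2]);c,n=np.cos(.047),np.sin(.047);M=np.array([[c,n],[-n,c]])
tag=sys.argv[1];st=arm.read_state()
print("t",st["clock"],"tcp clamp",M@(st["position"][:2]-s),st["position"][2],"F clamp",M@st["contact_force"][:2],st["contact_force"][2],"w",st["gripper_width"])
for nme in sys.argv[2:]:
    C=cam(nme,st);p,d=arm.get_image(nme);cv2.imwrite(f"pics/{tag}_{nme}.png",p);np.save(f"pics/{tag}_{nme}.npy",d)
    a,b,e,f={"wrist":(80,330,60,460),"top":(215,310,250,340),"side":(180,290,250,390)}[nme]
    r=min(800/(f-e),600/(b-a));cv2.imwrite(f"pics/{tag}2_{nme}.png",cv2.resize(p[a:b,e:f],None,fx=r,fy=r,interpolation=cv2.INTER_CUBIC))
    X=cloud(C,d);q=(X[...,:2]-s)@M.T;P=np.concatenate([q,X[...,2:]],2).reshape(-1,3)
    r=P[(P[:,2]>56)&(P[:,2]<70)&(np.abs(P[:,1])<24)&(P[:,0]>-94)&(P[:,0]<-29)]
    h=np.histogram(r[:,0],np.arange(-94,-26,2))[0];print(nme,"jaw/pad x hist from -94 step2",h.tolist())
E
python3 k.py h wrist top
```

```text
t 9.2 tcp clamp [-138.5    0.2] 123.33604565185131 F clamp [-0.  -0.4] -0.025082796406659044 w 72.37284416179514
wrist jaw/pad x hist from -94 step2 [0, 0, 1, 0, 0, 421, 274, 263, 245, 92, 0, 0, 0, 0, 0, 461, 355, 267, 163, 257, 78, 0, 0, 0, 0, 0, 0, 0, 0, 0, 0, 0, 0]
top jaw/pad x hist from -94 step2 [0, 0, 0, 0, 0, 0, 0, 0, 0, 0, 0, 0, 0, 0, 0, 3, 3, 5, 10, 10, 12, 0, 0, 0, 0, 0, 0, 0, 0, 0, 0, 0, 0]
```

View pics/h_wrist.png

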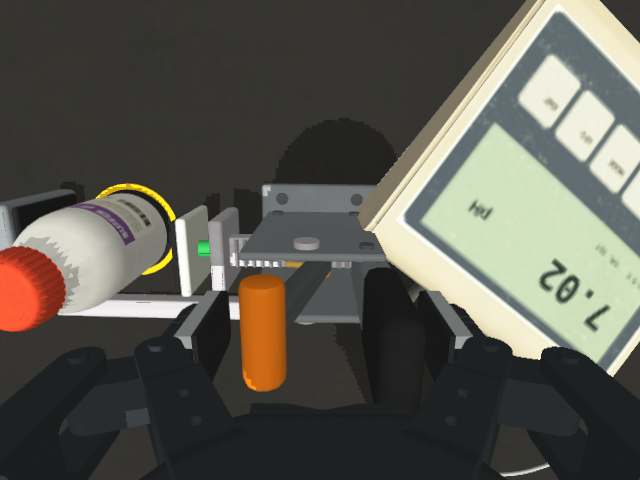

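The wrist view shows the fingers around the bar (262,335) and handle (390,340), with the pad plate at (192,250). The pad face is at x≈-52.5, so jaw travel is about 13 mm. First stroke:

{"fn": "drive_tool", "kwargs": {
  "steps": [
    [0,0.006,0,0,0.072],
    [0,0.005,0,0,0.072],
    [0,0.005,0,0,0.072],
    [0,0.005,0,0,0.072],
    [0,0.005,0,0,0.072],
    [0,0.004,0,0,0.072],
    [0,0,0,0,0.072],
    [0,0,0,0,0.072]
  ]
}}

```text
clock: 10.1
position: [462.5, 44.2, 124.4]
ee_rot: [0.724, -0.689, 0.002, -0.004]
contact_force: [5.3, -0.6, 3.7]
gripper_width: 72.0
```

```bash
python3 k.py i wrist
```

```text
t 10.1 tcp clamp [-166.     0.8] 124.35077679183412 F clamp [ 5.2 -0.8] 3.6720303812600537 w 71.95199366740204
wrist jaw/pad x hist from -94 step2 [0, 0, 0, 0, 0, 0, 0, 0, 0, 210, 590, 258, 259, 124, 0, 0, 0, 0, 0, 209, 695, 264, 146, 213, 170, 8, 0, 0, 0, 0, 0, 0, 0]
```

View pics/i_wrist.png

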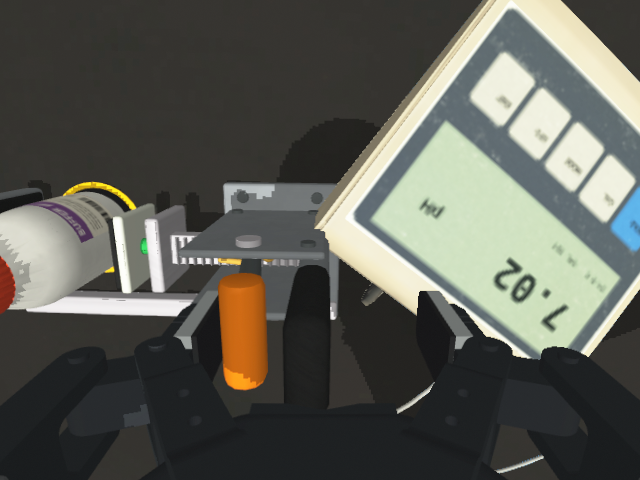

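{"fn": "drive_tool", "kwargs": {
  "steps": [
    [0,0.003,0,0,0.072],
    [0,0.003,0,0,0.072],
    [0,0,0,0,0.072]
  ]
}}

```text
clock: 10.45
position: [457.2, 44.1, 124.1]
ee_rot: [0.724, -0.689, 0.003, -0.004]
contact_force: [8.8, -0.6, 0.2]
gripper_width: 72.0
```

```bash
python3 k.py j wrist
```

```text
t 10.45 tcp clamp [-171.2    0.9] 124.06911628115031 F clamp [ 8.7 -1.1] 0.22653991122241335 w 71.9786758179469
wrist jaw/pad x hist from -94 step2 [0, 1, 0, 0, 0, 0, 0, 0, 0, 0, 3, 616, 296, 267, 241, 55, 0, 0, 0, 0, 0, 764, 316, 229, 113, 234, 72, 0, 0, 0, 0, 0, 0]
```

{"fn": "drive_tool", "kwargs": {
  "steps": [
    [0,-0.009,0,0,0.072],
    [0,-0.009,0,0,0.072],
    [0,-0.009,0,0,0.072],
    [0,-0.009,0,0,0.072],
    [0,0,0,0,0.072],
    [0,0,0,0,0.072],
    [0,0.006,0,0,0.072],
    [0,0.005,0,0,0.072],
    [0,0.005,0,0,0.072],
    [0,0.005,0,0,0.072],
    [0,0.005,0,0,0.072],
    [0,0.004,0,0,0.072],
    [0,0.003,0,0,0.072],
    [0,0.003,0,0,0.072],
    [0,0,0,0,0.072]
  ]
}}

```text
clock: 12.0
position: [457.3, 43.9, 124.9]
ee_rot: [0.724, -0.689, 0.003, -0.005]
contact_force: [7.0, -2.2, 3.1]
gripper_width: 72.0
```

```bash
python3 k.py l wrist
```

```text
t 12.0 tcp clamp [-171.2    0.7] 124.88969505874208 F clamp [ 6.9 -2.5] 3.06812390348812 w 72.02803289313792
wrist jaw/pad x hist from -94 step2 [0, 0, 0, 0, 0, 0, 0, 0, 0, 0, 2, 0, 0, 0, 0, 0, 0, 0, 296, 571, 255, 249, 137, 3, 0, 0, 0, 0, 345, 646, 256, 140, 56]
```

View pics/l_wrist.png

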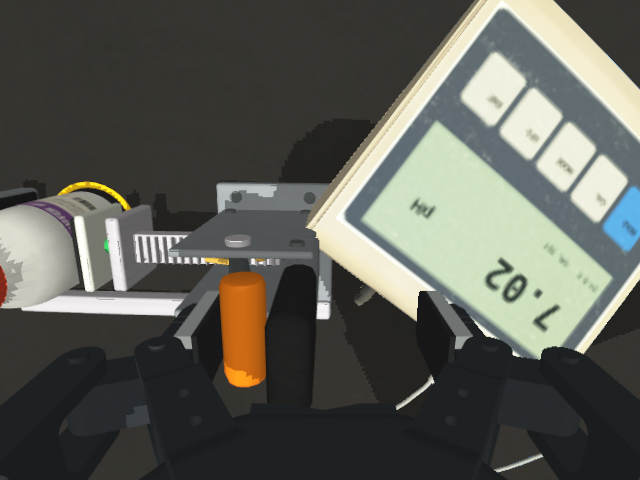

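The jaw plate's back edge moved from -84 at the start to about -58, so travel is about 39 mm and the pad is at the bottle. The third stroke goes in small steps with checks.

{"fn": "drive_tool", "kwargs": {
  "steps": [
    [0,-0.009,0,0,0.072],
    [0,-0.009,0,0,0.072],
    [0,-0.009,0,0,0.072],
    [0,-0.009,0,0,0.072],
    [0,0,0,0,0.072],
    [0,0,0,0,0.072],
    [0,0.006,0,0,0.072],
    [0,0.004,0,0,0.072],
    [0,0.003,0,0,0.072],
    [0,0.002,0,0,0.072],
    [0,0,0,0,0.072],
    [0,0,0,0,0.072]
  ]
}}

```text
clock: 13.25
position: [476.6, 44.1, 123.8]
ee_rot: [0.724, -0.69, 0.002, -0.003]
contact_force: [5.9, -2.8, -0.4]
gripper_width: 71.9
```

```bash
sed -i 's/P\[:,0\]<-29/P[:,0]<-20/; s/np.arange(-94,-26,2)/np.arange(-94,-18,2)/' k.py
cat >> k.py <<'E'
    # plate/pad edges at fine resolution, top surfaces
    r=P[(P[:,2]>60)&(P[:,2]<69)&(np.abs(P[:,1])<20)&(P[:,0]>-94)&(P[:,0]<-20)]
    x=np.sort(r[:,0]); g=np.where(np.diff(x)>2)[0]
    print("clusters",[(round(float(a[0]),1),round(float(a[-1]),1),len(a)) for a in np.split(x,g+1) if len(a)>15])
    m=(P[:,2]>100)&(P[:,2]<122)&(np.abs(P[:,0])<40)&(np.abs(P[:,1])<35); 
    if m.sum(): print("cap bbox",P[m].min(0),P[m].max(0))
E
python3 k.py n wrist
```

```text
t 13.25 tcp clamp [-151.9    0.1] 123.77755222066313 F clamp [ 5.8 -3.1] -0.4235243363101562 w 71.90852807700882
wrist jaw/pad x hist from -94 step2 [0, 0, 2, 0, 0, 0, 0, 0, 0, 0, 1, 0, 0, 0, 1, 0, 0, 0, 0, 25, 674, 283, 275, 195, 14, 0, 0, 0, 0, 72, 815, 302, 175, 171, 207, 297, 192]
clusters [(-54.5, -45.4, 1124), (-34.4, -20.1, 1715)]
cap bbox [-14.7 -16.3 100. ] [  0.5  19.3 120.5]
```

{"fn": "drive_tool", "kwargs": {
  "steps": [
    [0,0.002,0,0,0.072],
    [0,0.002,0,0,0.072],
    [0,0.001,0,0,0.072],
    [0,0,0,0,0.072],
    [0,0,0,0,0.072]
  ]
}}

```text
clock: 13.8
position: [472.9, 44.0, 124.5]
ee_rot: [0.724, -0.689, 0.003, -0.004]
contact_force: [7.8, -3.9, 1.4]
gripper_width: 71.8
```

```bash
python3 k.py o wrist
python3 - <<'E'
from h import *
s=np.array([628.3,51.2]);c,n=np.cos(.047),np.sin(.047);M=np.array([[c,n],[-n,c]])
p=cv2.imread("pics/h_wrist.png")
E
```

```text
t 13.8 tcp clamp [-155.5    0.2] 124.49012002208795 F clamp [ 7.6 -4.3] 1.4484588215498972 w 71.83026064541353
wrist jaw/pad x hist from -94 step2 [0, 1, 0, 1, 0, 0, 0, 0, 0, 0, 0, 0, 0, 0, 0, 0, 0, 0, 0, 0, 11, 713, 285, 263, 215, 43, 0, 0, 0, 9, 795, 311, 206, 125, 230, 299, 188]
clusters [(-52.2, -43.1, 1166), (-34.1, -20.0, 1659)]
cap bbox [-14.8 -15.5 100. ] [ -1.6  18.2 118.8]
```

View pics/o_wrist.png

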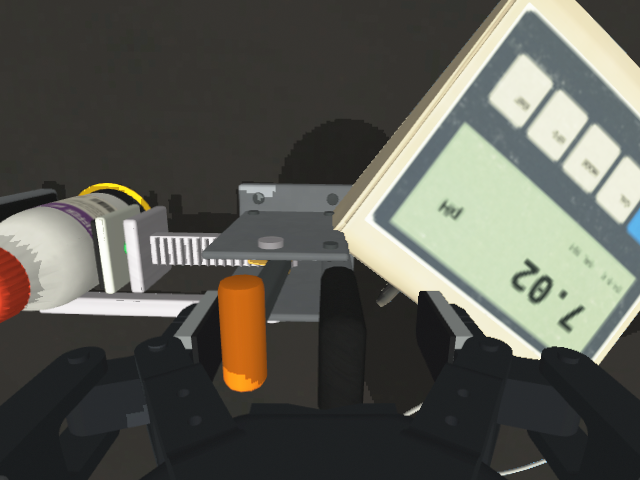

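{"fn": "drive_tool", "kwargs": {
  "steps": [
    [0,0.002,0,0,0.072],
    [0,0.002,0,0,0.072],
    [0,0.001,0,0,0.072],
    [0,0,0,0,0.072],
    [0,0,0,0,0.072]
  ]
}}

```text
clock: 14.35
position: [469.2, 44.0, 125.0]
ee_rot: [0.724, -0.689, 0.004, -0.005]
contact_force: [10.1, -5.4, 1.9]
gripper_width: 71.8
```

```bash
python3 k.py q wrist side
```

```text
t 14.35 tcp clamp [-159.3    0.2] 125.03622570642104 F clamp [ 9.9 -5.9] 1.8765367993310373 w 71.78663402488863
wrist jaw/pad x hist from -94 step2 [0, 0, 0, 0, 0, 0, 0, 0, 0, 0, 0, 1, 1, 0, 1, 0, 0, 0, 0, 0, 0, 1, 672, 306, 262, 227, 39, 0, 0, 23, 783, 302, 211, 113, 219, 307, 207]
clusters [(-50.1, -41.1, 1130), (-34.3, -20.0, 1663)]
cap bbox [-14.5 -13.9 100. ] [ -3.1  18.7 117.1]
side jaw/pad x hist from -94 step2 [1, 1, 0, 0, 1, 2, 1, 0, 3, 1, 0, 0, 3, 0, 1, 1, 1, 0, 0, 0, 2, 1, 10, 11, 9, 22, 11, 0, 0, 6, 10, 6, 16, 11, 12, 5, 1]
clusters [(-50.4, -41.0, 41), (-34.7, -22.8, 47)]
cap bbox [-12.5 -21.6 100.1] [ 23.5  15.3 122. ]
```

View pics/q2_wrist.png

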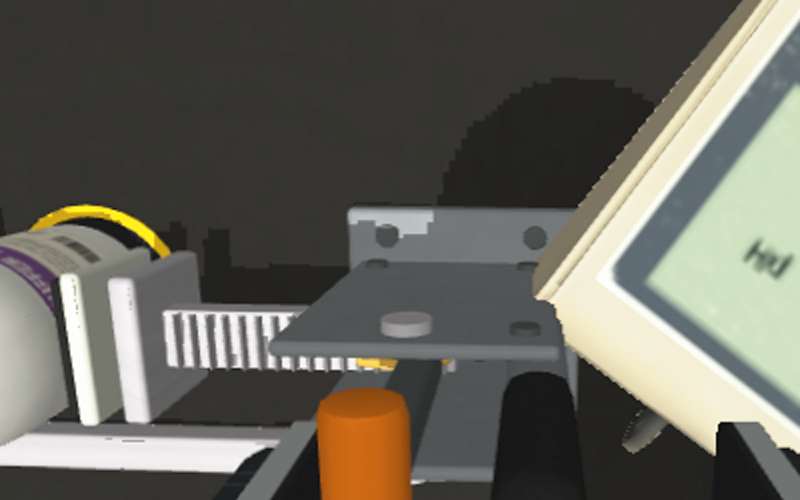

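View pics/q2_side.png

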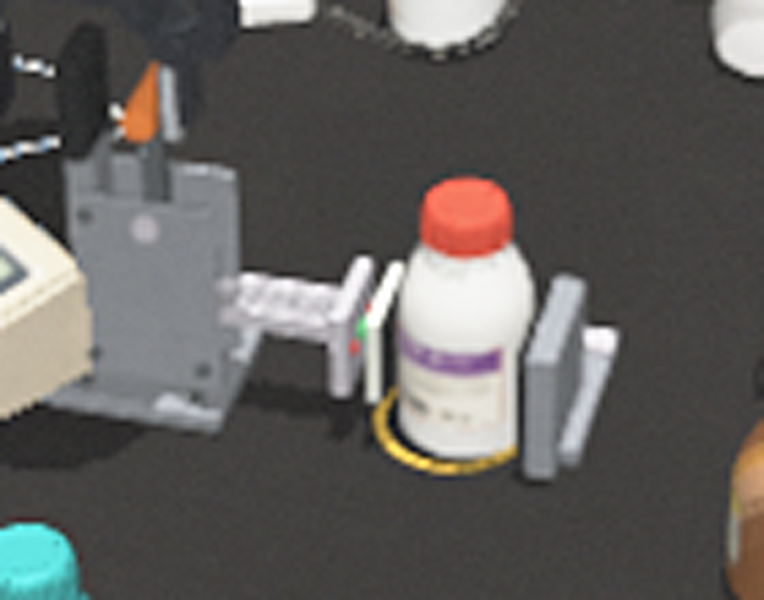

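Run:
```python
from h import *
s=np.array([628.3,51.2]);c,n=np.cos(.047),np.sin(.047);M=np.array([[c,n],[-n,c]])
for tag,pos,q in(("h",[489.9,44.9,123.3],[.724,-.69,0,-.001]),("i",[462.5,44.2,124.4],[.724,-.689,.002,-.004]),("j",[457.2,44.1,124.1],[.724,-.689,.003,-.004]),("l",[457.3,43.9,124.9],[.724,-.689,.003,-.005]),("n",[476.6,44.1,123.8],[.724,-.69,.002,-.003]),("q",[469.2,44,125.],[.724,-.689,.004,-.005])):
    C=cam("wrist",dict(position=np.array(pos),ee_rot=np.array(q)));X=cloud(C,np.load(f"pics/{tag}_wrist.npy"))
    P=np.concatenate([(X[...,:2]-s)@M.T,X[...,2:]],2).reshape(-1,3)
    r=P[(P[:,2]>60)&(P[:,2]<69)&(np.abs(P[:,1])<20)&(P[:,0]>-94)&(P[:,0]<-20)]
    x=np.sort(r[:,0]); g=np.where(np.diff(x)>2)[0]
    k=[a for a in np.split(x,g+1) if len(a)>15];print(tag,[(a[0].round(1),a[-1].round(1)) for a in k],"gap",(k[1][0]-k[0][-1]).round(2),"back-back",(k[1][0]-k[0][0]).round(2))
```

```text
h [(np.float64(-83.6), np.float64(-74.3)), (np.float64(-63.4), np.float64(-52.8)), (np.float64(-27.4), np.float64(-20.0))] gap 10.9 back-back 20.25
i [(np.float64(-74.7), np.float64(-66.1)), (np.float64(-55.0), np.float64(-43.8)), (np.float64(-27.5), np.float64(-20.0))] gap 11.12 back-back 19.71
j [(np.float64(-72.2), np.float64(-62.9)), (np.float64(-51.9), np.float64(-40.7)), (np.float64(-27.7), np.float64(-20.0))] gap 11.03 back-back 20.33
l [(np.float64(-57.3), np.float64(-47.7)), (np.float64(-37.8), np.float64(-20.0))] gap 9.94 back-back 19.46
n [(np.float64(-54.5), np.float64(-45.3)), (np.float64(-34.4), np.float64(-20.0))] gap 10.96 back-back 20.11
q [(np.float64(-50.0), np.float64(-41.1)), (np.float64(-34.3), np.float64(-20.0))] gap 6.8 back-back 15.75
```

Free gap is 11.0 mm and it's now 6.8, so the pad is pressed in about 4.3 mm. One small step more.

{"fn": "drive_tool", "kwargs": {
  "steps": [
    [0,0.002,0,0,0.072],
    [0,0.001,0,0,0.072],
    [0,0,0,0,0.072],
    [0,0,0,0,0.072],
    [0,0,0,0,0.072],
    [0,0,0,0,0.072],
    [0,0,0,0,0.072]
  ]
}}

```text
clock: 15.15
position: [466.5, 43.9, 125.3]
ee_rot: [0.724, -0.689, 0.004, -0.005]
contact_force: [9.9, -5.2, 3.0]
gripper_width: 71.7
```

```bash
python3 k.py r wrist side; python3 k.py s wrist top
```

```text
t 15.15 tcp clamp [-162.     0.3] 125.28624898626265 F clamp [ 9.6 -5.7] 3.0307570725357293 w 71.65644657853628
wrist jaw/pad x hist from -94 step2 [0, 0, 0, 0, 0, 1, 0, 0, 0, 0, 1, 0, 0, 0, 0, 1, 0, 1, 0, 0, 1, 0, 16, 704, 281, 255, 219, 37, 0, 19, 795, 300, 202, 122, 207, 298, 213]
clusters [(-48.7, -39.2, 1151), (-34.3, -20.1, 1690)]
cap bbox [-15.3 -12.9 100.1] [ -3.5  18.5 114.9]
side jaw/pad x hist from -94 step2 [0, 0, 3, 0, 3, 0, 1, 3, 1, 0, 4, 3, 1, 0, 1, 0, 0, 0, 1, 0, 3, 1, 1, 9, 12, 12, 20, 6, 0, 3, 11, 7, 17, 11, 11, 3, 1]
clusters [(-48.6, -39.8, 37), (-34.5, -22.8, 45)]
cap bbox [-13.  -20.6 100.3] [ 23.4  19.2 122. ]
t 15.25 tcp clamp [-162.     0.3] 125.30348975667039 F clamp [10.2 -6.2] 2.439048307921073 w 71.96502413696128
wrist jaw/pad x hist from -94 step2 [1, 0, 0, 1, 0, 0, 0, 0, 0, 0, 1, 0, 0, 0, 0, 0, 0, 0, 0, 0, 2, 0, 17, 706, 293, 241, 216, 42, 0, 18, 794, 303, 209, 115, 214, 276, 229]
clusters [(-48.3, -39.1, 1150), (-34.2, -20.0, 1688)]
cap bbox [-14.8 -12.4 100.1] [ -3.8  18.3 115. ]
top jaw/pad x hist from -94 step2 [0, 0, 0, 0, 0, 0, 0, 0, 1, 1, 0, 0, 0, 0, 0, 1, 0, 0, 0, 1, 2, 0, 0, 8, 13, 14, 14, 3, 0, 0, 10, 14, 12, 12, 12, 12, 4]
clusters [(-47.4, -38.9, 43), (-33.0, -22.5, 50)]
cap bbox [-12.9 -17.4 102.3] [ 24.6  17.9 121.8]
```

View pics/s_wrist.png

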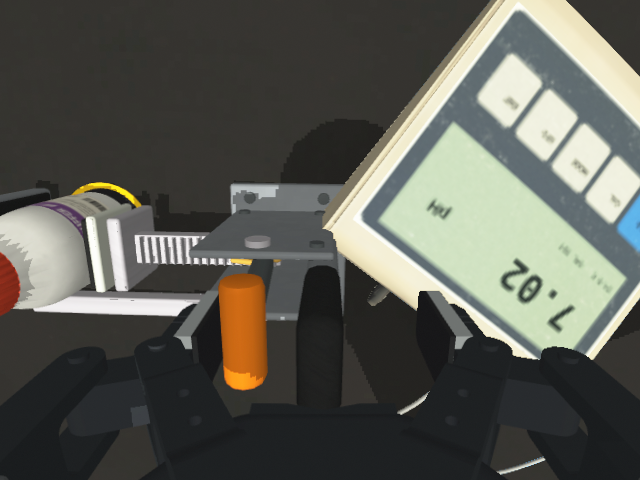

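View pics/r_side.png

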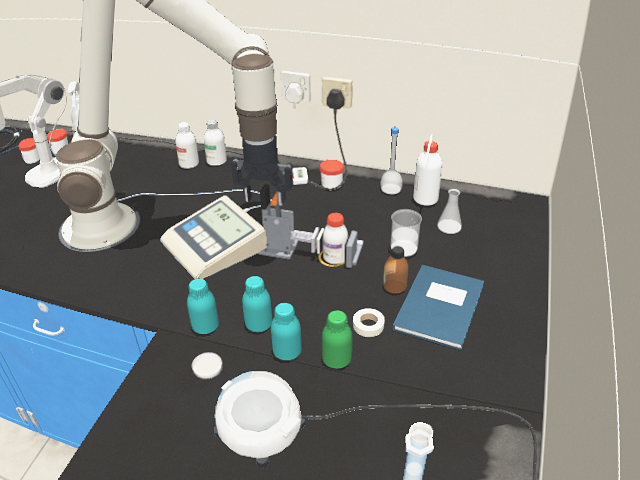

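The gap is 4.9 mm, so the pad is pressed in about 6.1 mm. It stays steady at about 10 N on the finger, and the bottle is upright between pad and block at (335,240). I'm handing in.

```bash
python3 -c "
from bench import arm
print(arm.job_done()); print(arm.read_state()['clock'])"
```

```text
the job is handed in; nothing more can be done
None
the job is handed in; nothing more can be done
```

The job is handed in with the bottle gripped and the trigger still held squeezed; no verdict was reported.

- **What I did:** I gripped the red-capped white bottle and slid it upright onto the yellow ring. I then worked the trigger with two full strokes and one partial one. The fingers straddled the bar and the handle, but I moved the arm so the front finger pushed the bar, and did not squeeze against the handle.
- **Bottle on the ring:** before the clamp closed, its position measured within about 1 mm of the ring's centre.
- **Pad press:** the gap behind the spring pad went from 11.0 mm free to 4.9 mm, so the pad is pushed in about 6.1 mm. Two wrist views agreed to within 0.1 mm, and the coarser top and side depth readings also fit.
- **Finger force:** about 10 N on the trigger in the clamp's x direction. There is also about 6 N sideways from friction that I had not planned for, and it was steady.
- **Scene:** the last side view shows the bottle upright between the pad and the block. The other things look unmoved in it, though I did not measure them again. The clock stood at about 15 s of the 69 s allowed.

No check failed. One wrist reading, taken at the end of the second stroke as the pad was reaching the bottle, gave a 9.9 mm gap, about 1 mm below the free value. The next one gave 11.0 mm again.

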